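# Clamp a circuit board in the repair jig with the fingertips

### The job

On the board-holding jig on the blue mat, push the sliding jaw fully home with the fingertips so that it drives the loose circuit board up against the fixed head at the other end. Then push the upright hold-down bar over and press it down flat across the board. Do not touch the board with the fingers or lift it, and leave the loose things lying around the jig where they are.

Things in the scene. Friction and masses are not known exactly. Their poses are not given: they have to be found in the camera images.
- jig: Fixed board-holding jig on a 2 mm blue mat: dark steel base plate 200 (x) x 110 (y) x 12 mm thick; origin at the centre of its underside, z up. Its x axis points away from the robot, give or take 25 degrees of yaw. Jig coordinates in the other entries are in this frame, in mm. The bed is at z = 12.
- head (a point): Middle of the inner face of the fixed head, at jig (70, 0, 20). The head is an aluminium block at jig x = 70 to 92, 86 wide, top at z = 26. From it two rails run along x at y = +-37 (8 wide, inner faces at +-33, top at z = 18), either side of board and jaw
- jaw (a joint): Sliding jaw at the robot's end of the jig, between the rails: value in m, 0 = fully home (front face at jig x = -21, hard stop, leaving the board about 1 mm of play), growing to 0.055 as it opens to jig -x. Starts 0.027 to 0.050. Block 20 long, 58 wide, up to z = 26, with an upright thumb plate 6 thick, 58 wide at its rear, up to z = 50. Friction about 2 N; it stays where left
- jaw_push (a point): Middle of the rear (robot-side) face of the jaw's thumb plate, jig z = 38; lies at jig x = -45 when the jaw is home. Push it in jig +x.
- bar (a joint): Hold-down bar hinged along jig x on the jig's +y side: value in rad, 0 = flat across the board towards -y (hard stop, a few mm above the board), pi/2 = upright, 2.0 = leaning out over +y. Starts 1.35 to 1.85. Flat steel, 34 wide (jig x = 23 to 57), 5 thick, 90 long from the hinge. Stiff hinge (0.06 Nm): stays where left; 1 to 2 N at its end turn it
- bar_hinge (a point): The bar's hinge axis at the middle of its width: jig (40, 47, 24). Hinge blocks either side of it at x = 16 and 64, top at z = 30
- bar_end (a point): Free end of the bar, middle of its width and thickness, 90 mm from the hinge axis; at jig (40, -43, 24) when down.
- board: Loose green circuit board, 90 (jig x) x 60 x 3 mm with flat chips up to 4.6 mm high, about 40 g, lying on the jig's bed between jaw and head, with 3 mm of play to each rail; origin at the centre of its underside. Against the head its origin is at jig (25, 0, 12); it starts 6 to 20 mm short of that.
- reel: Bystander: small flat white wire reel, 56 mm across, 17 mm high, beside the jig; origin at the centre of its underside.
- jar: Bystander: white jar, 42 mm across, 42 mm high, beside the jig; origin at the centre of its underside.
- driver: Bystander: screwdriver about 150 mm long, under 30 mm high, lying on the jig's +y side; origin at the middle of its underside.
- tweezers: Bystander: steel tweezers 120 mm long, 6 mm high; origin at the middle of the underside.
- scrap_long: Bystander: scrap circuit board 100 x 25 x 3 mm; origin at the centre of the underside.
- scrap_small: Bystander: scrap circuit board 45 x 40 x 3 mm; origin at the centre of the underside.
- brush: Bystander: brush about 150 mm long, under 35 mm high; origin at the middle of its underside.
There are look-alikes about, which are no part of the job. What is shaped like the board but orange or pink is not meant.

How it is judged:
By the outcome, as a careful person would: the job done as asked, in the order asked, and still so for the second after the job is handed in, with the robot touching nothing.
It also fails if it takes over 51 s, if anything falls off the work surface, if the arm or the gripper's body presses on something with over 40 N, if the wrist force passes 120 N, or if a joint passes its speed limit or range.

### The arm

A 6-joint arm with a two-finger parallel gripper is mounted at the origin on the work surface. World frame = base frame: x ahead of the robot, y to its left, z up, the work surface at z = 0. Lengths are in m, angles in rad, forces in N, time in s.
With the tool pointing down it reaches from about 0.35 to 0.925 m from the base axis. Payload 6.4 kg.
Tool frame: the origin (TCP) lies at the centre of the arm's flange, where the gripper is bolted on; the fingertips stand 173 mm ahead of it and the grasp point (between the pads) lies 155 mm ahead of it; z points along the fingers, y is the direction in which the jaws open and shut (so a half turn about z gives the same grasp; the last joint's range is limited). The gripper opens to 85 mm and grips with 20 to 120 N. Pads are 22 mm wide; open, the fingers measure 114 mm over their backs; the gripper's body (76 mm by 85 mm) begins 54 mm behind the grasp point. The pads swing forward as they close: fully open they stand 13 mm farther back than shut.
Start: joints at [1.169, 0.245, 1.558, -0, 1.339, -0.174], TCP at [0.147, 0.633, 0.405] pointing down, gripper open.
Joint ranges: [-3.13, 3.13], [-1.02, 2.26], [0.13, 2.54], [-0.95, 4.09], [0.21, 2.88], [-2.74, 2.74]. Speed limits (rad/s): [2.57, 2.57, 3.14, 3.14, 3.14, 3.14].

### API

Orientations are given as a 3x3 rotation matrix whose columns are the frame's x, y, z axes.
In Python, from workcell import bot gives the robot as it stands.
- The arm moves only by the tool carry_out, never from a script. Its argument "plan" is a list that holds one entry, the list of rows, each a list of 7 numbers: the turn, a rotation vector about the tool's x, y, z in rad, then the shift along the tool's x, y, z in cm, then the closure, from -1 (fully open) to 1 (shut). A call has 1 to 20 rows; each row shifts and turns the commanded pose from where the row before left it, along the tool's axes as they then stand; what a row does not reach is not made up. A row lasts 1/10 s, in which the tool goes at most 50 mm and 8.59 degrees, less where a joint would pass 70% of its speed; a pose out of reach is approached as far as the arm can. A call is refused whole if a number of a shift passes 5 or a number of a turn 0.15, either way. A call with a gripper value outside its range is refused whole. The fingers move at their own pace and stop on an object; "force" is the grip in N (left out, the last holds). Time passes only in rows, so rows that do not move let the fingers close. It gives the time, the measured TCP pose, the force and the opening at its end, in the units of the state.
- bot.state(): the state, without advancing time (a new reading comes with each control period).
- bot.camera(name): name is "scene" or "top" or "wrist"; returns the picture (480x640x3 uint8, blue, green, red); there is no depth.
- bot.calibration(name): a dict with "intrinsics" (3x3 intrinsics, pixels), "world_to_cam" (4x4, takes a point from world to camera coordinates). Camera axes: x right, y up, looking along -z (the intrinsics and any distortion apply to the point x, -y, -z); pixel columns grow to the right and rows downward; lengths in m; the calibration is good to about 2 mm. A picture is of the moment at which its call begins: read the wrist's pose just before it. calibration takes no time and is no camera call; for the wrist camera it gives the pose at the moment of the call.
- bot.sign_off(): hands the job in, once; it reports no verdict.
The state is a dict: "time": time; "joints": joint angles; "qd": joint speeds; "joint_efforts": joint torques, N m; "ee_pos": TCP position; "tcp_rot": TCP orientation; "wrist_force": force on the tool from outside, world axes, zero at the start; "wrist_torque": the same for the moment, N m; "grip_width": finger opening in m.
Only numpy, scipy, OpenCV 4.12 (cv2) and the standard library are available. Lean on these libraries where they do the work, as an engineer would, in place of code of your own. Each camera call takes 0.05 s, during which the arm holds its last target.

## Working session

There is one attempt and no reset: what is moved stays moved. The work goes in short steps, Python scripts to look and compute and a tool call to move; the robot and the scene stay as the last step left them, time stands still between calls to the robot, and variables do not carry over. Pictures are saved under pics/ and viewed, and the job is handed in when it is done.

Besides the shell and the picture viewer there is one more tool, called after ">>>" as name(argument=value, ...) on one line, values as JSON. carry_out: Moves the arm, as the interface text tells. Its arguments: {"type":"object","properties":{"plan":{"type":"array","items":{"type":"array","items":{"type":"array","items":{"type":"number"}}}},"force":{"type":"number"}},"required":["plan"]}

```bash
mkdir -p pics; ls; python3 - <<'E'
from workcell import bot
import cv2
s=bot.state();print(s)
for n in("scene","top"):
    cv2.imwrite(f"pics/{n}0.png",bot.camera(n));c=bot.calibration(n);print(n,c)
E
```

```text
pics
{'time': 0.0, 'joints': array([ 1.16889493e+00,  2.45825190e-01,  1.55903556e+00, -2.30773550e-05,
        1.33869499e+00, -1.74119277e-01]), 'qd': array([ 3.46380278e-04,  2.80742464e-03,  4.44048835e-04, -1.48607540e-03,
       -5.18402727e-04,  1.24847080e-05]), 'joint_efforts': array([ 3.01761529e-04, -4.29510176e+01, -3.26126969e+01, -6.13252314e-05,
        5.35802072e-03,  8.31801998e-06]), 'ee_pos': array([0.1466978 , 0.63299233, 0.40356129]), 'tcp_rot': array([[-9.74170711e-01,  2.25811574e-01, -7.47228527e-04],
       [ 2.25812586e-01,  9.74169072e-01, -1.81544850e-03],
       [ 3.17977636e-04, -1.93729037e-03, -9.99998073e-01]]), 'wrist_force': array([-0.01711115,  0.14020108,  0.21767251]), 'wrist_torque': array([-0.01417961, -0.00281254, -0.01324541]), 'grip_width': 0.08517301809315303}
scene {'intrinsics': array([[620.72102526,   0.        , 315.74677216],
       [  0.        , 620.72102526, 243.48080385],
       [  0.        ,   0.        ,   1.        ]]), 'world_to_cam': array([[ 0.77362017,  0.63352683, -0.01247333, -0.41764569],
       [-0.43427185,  0.54443277,  0.71763565,  0.19473416],
       [ 0.46143232, -0.5497606 ,  0.69630704, -1.63839125],
       [ 0.        ,  0.        ,  0.        ,  1.        ]])}
top {'intrinsics': array([[502.58825247,   0.        , 321.9677968 ],
       [  0.        , 502.58825247, 240.9184479 ],
       [  0.        ,   0.        ,   1.        ]]), 'world_to_cam': array([[ 0.01758142, -0.9997503 ,  0.01379253, -0.00568643],
       [ 0.99126414,  0.01923231,  0.13048191, -0.55513798],
       [-0.13071459,  0.01137798,  0.99135475, -1.30168697],
       [ 0.        ,  0.        ,  0.        ,  1.        ]])}
```

View pics/scene0.png

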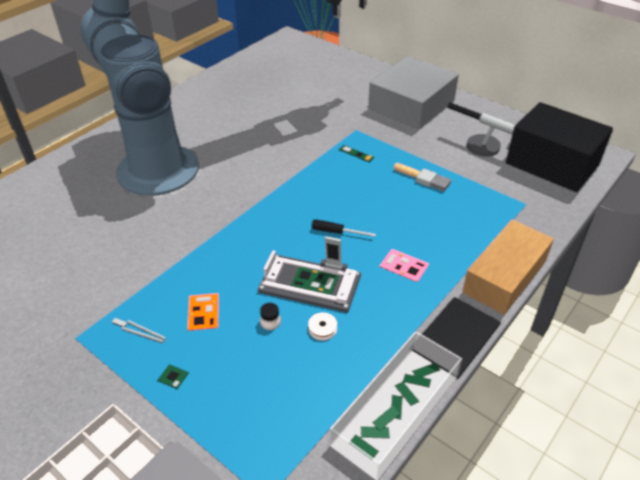

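View pics/top0.png

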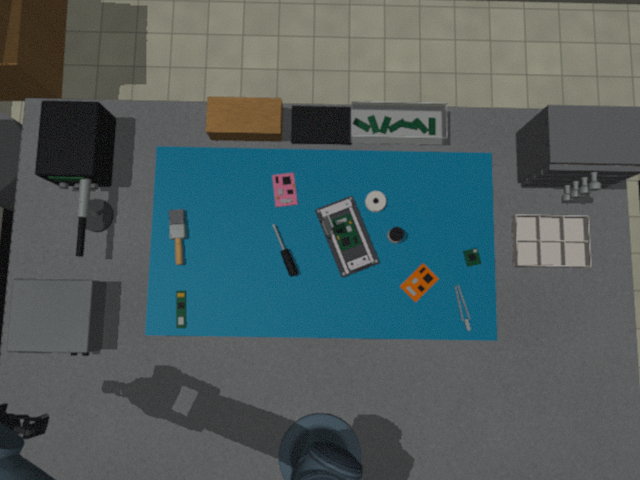

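The scene and top views show the jig at top px (348,237) and scene px (310,280). The real green board lies in the jig. The pink (285,190) and orange (419,282) boards are the look-alikes. Next, an enlarged crop.

```bash
python3 - <<'E'
import cv2
a=cv2.imread("pics/top0.png")[185:290,265:415];cv2.imwrite("pics/topc.png",cv2.resize(a,None,fx=5,fy=5,interpolation=cv2.INTER_CUBIC))
a=cv2.imread("pics/scene0.png")[210:350,240:400];cv2.imwrite("pics/scenec.png",cv2.resize(a,None,fx=4,fy=4,interpolation=cv2.INTER_CUBIC))
E
```

```text
(no output)
```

View pics/topc.png

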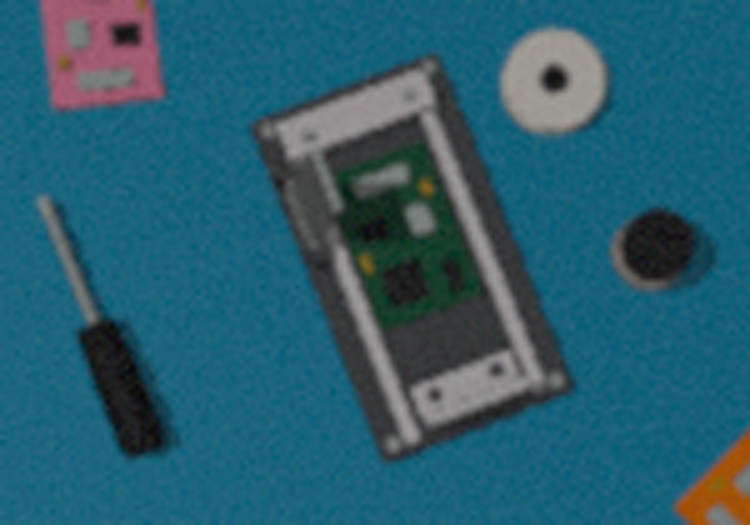

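View pics/scenec.png

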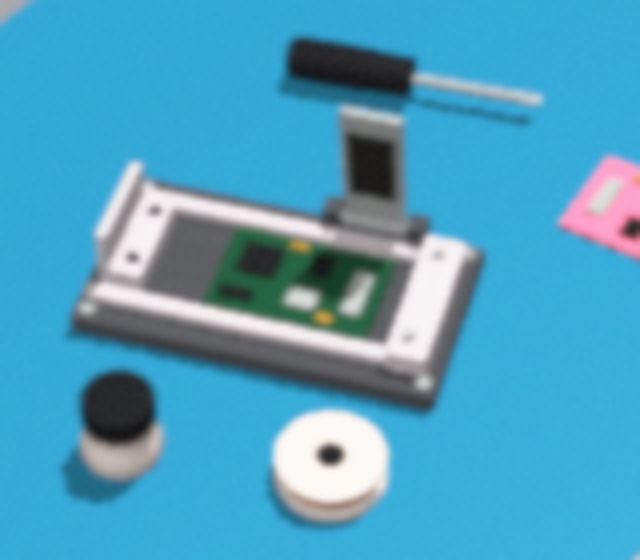

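```bash
cat > h.py <<'E'
import numpy as np, cv2
from scipy.optimize import least_squares
from workcell import bot
def proj(cal,P):
    P=np.atleast_2d(P);c=(cal["world_to_cam"]@np.c_[P,np.ones(len(P))].T)[:3].T
    d=np.c_[c[:,0],-c[:,1],-c[:,2]];u=(cal["intrinsics"]@d.T).T
    return u[:,:2]/u[:,2:]
def jw(p,J):  # p=(x,y,yaw) J mm -> world m
    J=np.atleast_2d(J)/1000.;c,s=np.cos(p[2]),np.sin(p[2])
    return np.c_[p[0]+c*J[:,0]-s*J[:,1],p[1]+s*J[:,0]+c*J[:,1],J[:,2]+.002]
def barpt(th,x,r=90,t=0): # flat: towards -y ; pi/2 up ; t normal offset mm
    return [x,47-r*np.cos(th)-t*np.sin(th)*-1*-1,24+r*np.sin(th)-t*np.cos(th)*-1]
E
cat > fit.py <<'E'
from h import *
top,sc=bot.calibration("top"),bot.calibration("scene")
T=lambda x,y:((x+.5)/5-.5+265,(y+.5)/5-.5+185)
S=lambda x,y:((x+.5)/4-.5+240,(y+.5)/4-.5+210)
def model(q):
    p=q[:3];v=q[3];th=q[4]
    r=[]
    def a(cal,J,px): r.append((proj(cal,jw(p,J))[0]-px)*1.)
    a(top,(100,55,12),T(257,128));a(top,(100,-55,12),T(433,58));a(top,(-100,-55,12),T(572,388));a(top,(-100,55,12),T(388,458))
    a(top,(92,43,26),T(278,122));a(top,(92,-43,26),T(430,70));a(top,(70,-43,26),T(437,105));a(top,(70,43,26),T(290,160))
    a(top,(-21-v,29,26),T(412,392));a(top,(-21-v,-29,26),T(512,350))
    a(sc,(-100,-55,12),S(76,318));a(sc,(100,-55,12),S(435,393));a(sc,(100,55,12),S(482,252))
    a(sc,(-42-v,29,50),S(140,163));a(sc,(-42-v,-29,50),S(99,235))
    a(sc,barpt(th,23),S(340,107));a(sc,barpt(th,57),S(405,118))
    return np.array(r)
s=least_squares(lambda q:model(q).ravel(),[.55,-.05,.3,40,1.5],x_scale=[.01,.01,.1,10,.2],loss="soft_l1")
print(s.x);print(model(s.x).round(1))
E
python3 fit.py
```

```text
[ 0.57389369 -0.06285091  0.39210847 47.23393778  1.47172811]
[[-1.5 -1.1]
 [ 0.7 -1.4]
 [ 0.5  0.3]
 [-0.5  1.2]
 [-0.5  0.2]
 [-1.3 -0.7]
 [ 0.3 -0.3]
 [ 0.1  0.1]
 [-0.4 -0.6]
 [-0.3 -0.1]
 [-2.1 -0.2]
 [-0.3  1.5]
 [ 0.8 -0.9]
 [-1.  -0.1]
 [-0.1  0.6]
 [-0.1 -0.3]
 [-0.4  0.1]]
```

```bash
cat >> h.py <<'E'
P0=np.array([0.57389,-0.06285,0.3921])
def go(J,ztip,p=P0,R=None):
    """shift in tool axes (cm) to bring tool axis to jig (x,y) mm with fingertip at world ztip m; turn about tool z to align tool y with jig y"""
    s=bot.state();R=s["tcp_rot"];w=jw(p,[J[0],J[1],0])[0];w[2]=ztip+.173
    d=w-s["ee_pos"]; ty=R[:,1];yaw=np.arctan2(ty[1],ty[0]);want=p[2]+np.pi/2
    print("t",s["time"],"pos",s["ee_pos"].round(4),"F",s["wrist_force"].round(2),"w",round(s["grip_width"],4))
    print("tool shift cm",(R.T@d*100).round(2),"world d",d.round(4),"turn z",round(-(want-yaw),3),"tilt",R[:,2].round(4))
E
python3 -c "
from h import *
go((-123,0),.232)"
```

```text
t 0.1 pos [0.1467 0.633  0.4037] F [ 0.19 -0.2   0.51] w 0.0854
tool shift cm [-4.732e+01 -6.529e+01 -3.000e-02] world d [ 0.3135 -0.7429  0.0013] turn z -0.62 tilt [-7.0e-04 -1.7e-03 -1.0e+00]
```

>>> carry_out(plan=[[[0,0,0,-2.63,-3.63,0,1],[0,0,0,-2.63,-3.63,0,1],[0,0,0,-2.63,-3.63,0,1],[0,0,0,-2.63,-3.63,0,1],[0,0,0,-2.63,-3.63,0,1],[0,0,0,-2.63,-3.63,0,1],[0,0,0,-2.63,-3.63,0,1],[0,0,0,-2.63,-3.63,0,1],[0,0,0,-2.63,-3.63,0,1],[0,0,0,-2.63,-3.63,0,1],[0,0,0,-2.63,-3.63,0,1],[0,0,0,-2.63,-3.63,0,1],[0,0,0,-2.63,-3.63,0,1],[0,0,0,-2.63,-3.63,0,1],[0,0,0,-2.63,-3.63,0,1],[0,0,0,-2.63,-3.63,0,1],[0,0,0,-2.63,-3.63,0,1],[0,0,0,-2.63,-3.63,0,1],[0,0,0,0,0,0,1],[0,0,0,0,0,0,1]]])

```text
time: 2.1
ee_pos: [0.4603, -0.1108, 0.404]
tcp_rot: [[-0.974, 0.227, -0.002], [0.227, 0.974, 0.001], [0.002, 0.001, -1.0]]
wrist_force: [-0.5, -0.1, -0.5]
grip_width: -0.0004
```

>>> carry_out(plan=[[[0,0,-0.13,0,0,0,1],[0,0,-0.13,0,0,0,1],[0,0,-0.13,0,0,0,1],[0,0,-0.13,0,0,0,1],[0,0,-0.1,0,0,0,1],[0,0,0,0,0,0,1],[0,0,0,0,0,0,1]]])

```text
time: 2.8
ee_pos: [0.4601, -0.1092, 0.4046]
tcp_rot: [[-0.924, -0.382, -0.0], [-0.382, 0.924, 0.0], [0.0, 0.0, -1.0]]
wrist_force: [-0.3, 0.6, -0.2]
grip_width: 0.0004
```

```bash
python3 -c "
from h import *
go((-123,0),.232)
c=bot.calibration('wrist')
cv2.imwrite('pics/w1.png',bot.camera('wrist'))
im=cv2.imread('pics/w1.png')
print(proj(c,jw(P0,[[-100,55,12],[-100,-55,12],[100,55,12],[100,-55,12],[-92,29,50],[-92,-29,50]])).round(0))
np.savez('w1.npz',**c)
"
```

```text
t 2.8 pos [ 0.4601 -0.1092  0.4046] F [-0.35  0.55 -0.16] w 0.0004
tool shift cm [ 0.01 -0.07 -0.04] world d [ 0.0001 -0.0007  0.0004] turn z -0.001 tilt [-1.e-04  2.e-04 -1.e+00]
[[385. 218.]
 [261. 218.]
 [377. 410.]
 [269. 410.]
 [359. 240.]
 [287. 240.]]
```

View pics/w1.png

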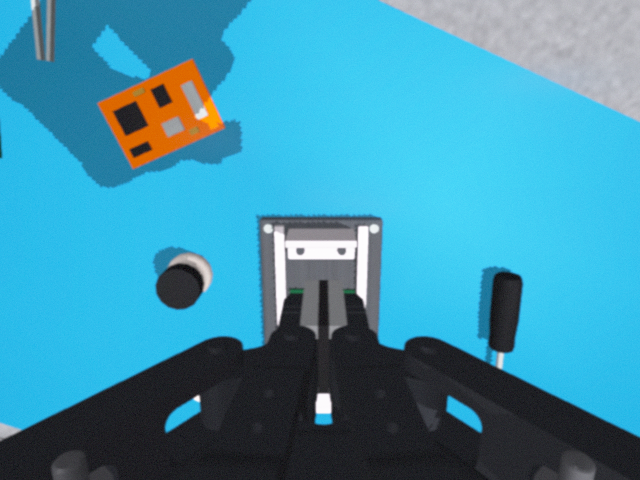

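The wrist view shows the jig's near edge at px (258–381, 217) and the jaw's thumb plate at (286–357, ~235). That matches the fit within about 3 mm. Next I lower behind the jaw.

>>> carry_out(plan=[[[0,0,0,0,-0.1,4,1],[0,0,0,0,-0.1,4,1],[0,0,0,0,0,4,1],[0,0,0,0,0,4,1],[0,0,0,0,0,3,1],[0,0,0,0,0,0.8,1],[0,0,0,0,0,0,1],[0,0,0,-1,0,0,1],[0,0,0,0,0,0,1]]])

```text
time: 3.75
ee_pos: [0.4724, -0.1085, 0.2091]
tcp_rot: [[-0.924, -0.383, 0.005], [-0.383, 0.924, -0.002], [-0.004, -0.004, -1.0]]
wrist_force: [0.6, 0.4, -0.4]
grip_width: -0.0002
```

```bash
python3 -c "
from h import *
go((-113,0),.034)
a=bot.camera('top')[185:290,265:415];b=bot.camera('scene')[210:350,240:400]
cv2.imwrite('pics/p2.png',np.hstack([cv2.resize(a,(500,350)),cv2.resize(b,(300,350))[:, :]]))
b4=cv2.resize(b,None,fx=4,fy=4,interpolation=cv2.INTER_CUBIC);cv2.imwrite('pics/s2.png',b4)
"
```

```text
t 3.75 pos [ 0.4724 -0.1085  0.2091] F [ 0.59  0.44 -0.42] w -0.0002
tool shift cm [0.18 0.34 0.2 ] world d [-0.0029  0.0024 -0.0021] turn z 0.001 tilt [ 0.0048 -0.0022 -1.    ]
```

View pics/s2.png

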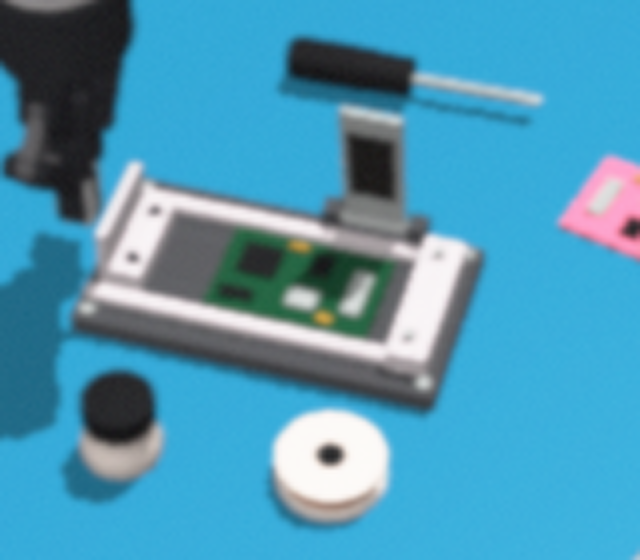

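The fingertips stand just behind the thumb plate (tip at about (75,215) in the crop, plate at (100–140,165–235)). Next I push slowly.

>>> carry_out(plan=[[[0,0,0,-0.4,0.1,0,1],[0,0,0,-0.4,0.1,0,1],[0,0,0,-0.3,0,0,1],[0,0,0,-0.4,0,0,1],[0,0,0,-0.4,0,0,1],[0,0,0,-0.4,0,0,1],[0,0,0,-0.4,0,0,1],[0,0,0,-0.4,0,0,1],[0,0,0,-0.4,0,0,1],[0,0,0,-0.4,0,0,1],[0,0,0,-0.4,0,0,1],[0,0,0,-0.3,0,0,1],[0,0,0,-0.2,0,0,1]]])

```text
time: 5.15
ee_pos: [0.5142, -0.0879, 0.2066]
tcp_rot: [[-0.924, -0.382, -0.0], [-0.382, 0.924, -0.0], [0.0, 0.0, -1.0]]
wrist_force: [-2.9, -0.7, 1.7]
grip_width: 0.0002
```

```bash
python3 -c "
from h import *
go((-56,0),.036)
"
```

```text
t 5.15 pos [ 0.5142 -0.0879  0.2066] F [-2.87 -0.66  1.72] w 0.0002
tool shift cm [-0.87  0.04 -0.24] world d [0.0079 0.0037 0.0024] turn z 0.0 tilt [-2.e-04 -0.e+00 -1.e+00]
```

Contact is at about 3 N, which is the jaw's friction. I continue in small steps.

>>> carry_out(plan=[[[0,0,0,-0.2,0,0,1],[0,0,0,-0.2,0,0,1],[0,0,0,-0.2,0,0,1],[0,0,0,-0.2,0,0,1],[0,0,0,0,0,0,1]]])

```text
time: 5.65
ee_pos: [0.5216, -0.0849, 0.2067]
tcp_rot: [[-0.924, -0.382, 0.001], [-0.382, 0.924, 0.0], [-0.001, -0.0, -1.0]]
wrist_force: [-0.6, 0.1, -0.5]
grip_width: 0.0001
```

>>> carry_out(plan=[[[0,0,0,-0.1,0,0,1],[0,0,0,-0.1,0,0,1],[0,0,0,0,0,0,1]]])

```text
time: 5.95
ee_pos: [0.5228, -0.0844, 0.2066]
tcp_rot: [[-0.924, -0.383, -0.003], [-0.383, 0.924, -0.001], [0.003, 0.001, -1.0]]
wrist_force: [-6.0, -2.7, 3.6]
grip_width: 0.0003
```

>>> carry_out(plan=[[[0,0,0,-0.1,0,0,1],[0,0,0,-0.1,0,0,1],[0,0,0,0,0,0,1]]])

```text
time: 6.25
ee_pos: [0.5238, -0.0842, 0.2067]
tcp_rot: [[-0.923, -0.384, -0.008], [-0.384, 0.924, -0.002], [0.008, 0.001, -1.0]]
wrist_force: [-14.4, -6.3, 10.5]
grip_width: -0.0001
```

Force rose to 16 N while the tool advanced only 1 mm, so this is the hard stop, at the expected position. I back off and look.

>>> carry_out(plan=[[[0,0,0,0.5,0,0,1],[0,0,0,1.5,0,0,1],[0,0,0,2,0,-1,1],[0,0,0,0,0,-4,1],[0,0,0,0,0,-5,1],[0,0,0,0,0,-5,1],[0,0,0,0,0,-1.5,1],[0,0,0,0,0,0,1]]])

```text
time: 7.05
ee_pos: [0.489, -0.099, 0.3756]
tcp_rot: [[-0.924, -0.382, 0.008], [-0.382, 0.924, -0.003], [-0.006, -0.006, -1.0]]
wrist_force: [0.2, 0.1, -0.2]
grip_width: 0.0
```

```bash
python3 -c "
from h import *
go((-123,0),.232)
a=bot.camera('top')[185:290,265:415];b=bot.camera('scene')[210:350,240:400]
b4=cv2.resize(b,None,fx=4,fy=4,interpolation=cv2.INTER_CUBIC);cv2.imwrite('pics/s3.png',b4)
cv2.imwrite('pics/t3.png',cv2.resize(a,None,fx=5,fy=5,interpolation=cv2.INTER_CUBIC))
"
```

```text
t 7.05 pos [ 0.489  -0.099   0.3756] F [ 0.23  0.14 -0.21] w 0.0
tool shift cm [ 3.06  0.08 -2.96] world d [-0.0288 -0.0109  0.0294] turn z 0.0 tilt [ 0.0083 -0.0031 -1.    ]
```

View pics/s3.png

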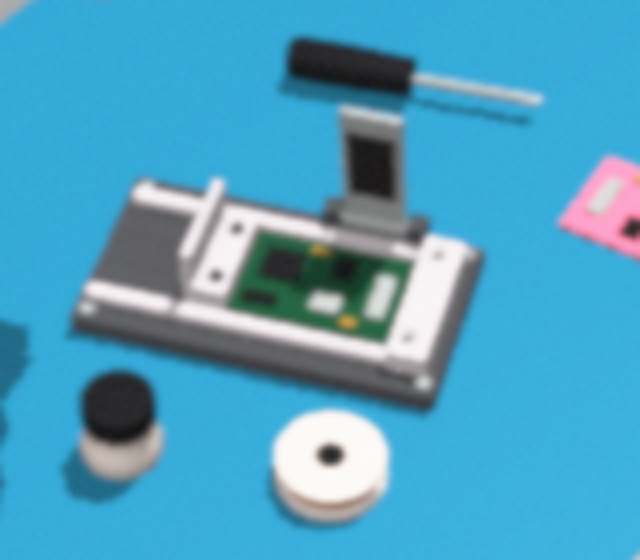

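View pics/t3.png

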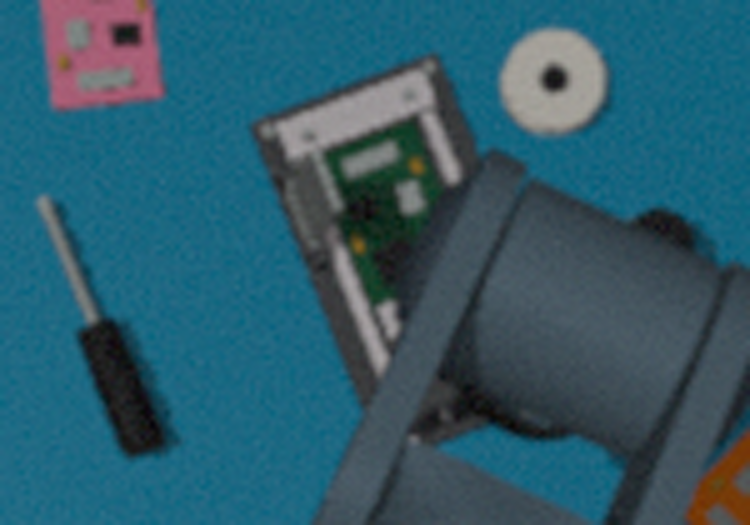

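The jaw has moved up and the board is against the head: in the scene crop its edge meets the head at about (400,270), and no bed shows between them. I check the thumb plate pixels (217,180)/(183,250) against v=0 and plan the bar approach.

```bash
python3 -c "
from h import *
c=bot.calibration('scene')
for v in(0,3): print(v,((proj(c,jw(P0,[[-42-v,29,50],[-42-v,-29,50]]))-[240,210])*4).round(0))
go((40,85),.232)
# corner path
for th in (1.47,1.2,.9,.6,.3,0):
  r=72;t=2.5
  print(th,'corner y',round(47-r*np.cos(th)+t*np.sin(th),1),'z world',round(26+r*np.sin(th)+t*np.cos(th),1))
"
```

```text
0 [[217. 178.]
 [182. 254.]]
3 [[212. 177.]
 [177. 253.]]
t 7.15 pos [ 0.4879 -0.0986  0.3708] F [-0.78 -0.28 -0.94] w -0.0
tool shift cm [-13.31   8.51  -3.41] world d [0.0905 0.1295 0.0342] turn z 0.0 tilt [-2.e-04  5.e-04 -1.e+00]
1.47 corner y 42.2 z world 97.9
1.2 corner y 23.2 z world 94.0
0.9 corner y 4.2 z world 84.0
0.6 corner y -11.0 z world 68.7
0.3 corner y -21.0 z world 49.7
0 corner y -25.0 z world 28.5
```

>>> carry_out(plan=[[[0,0,0,-3.3,2.1,0,1],[0,0,0,-3.3,2.1,0,1],[0,0,0,-3.3,2.1,0,1],[0,0,0,-3.4,2.2,0,1],[0,0,0,0,0,2.5,1],[0,0,0,0,0,3,1],[0,0,0,0,0,3,1],[0,0,0,0,0,1.5,1],[0,0,0,0,0,0,1],[0,0,0,0,0,0,1]]])

```text
time: 8.15
ee_pos: [0.5786, 0.0305, 0.2716]
tcp_rot: [[-0.924, -0.382, -0.0], [-0.382, 0.924, 0.0], [0.0, 0.0, -1.0]]
wrist_force: [-0.2, 0.9, 0.6]
grip_width: 0.0001
```

```bash
python3 -c "
from h import *
go((40,54),.098)
b=bot.camera('scene')[170:330,240:400]
cv2.imwrite('pics/s4.png',cv2.resize(b,None,fx=3.7,fy=3.7,interpolation=cv2.INTER_CUBIC))
"
```

```text
t 8.15 pos [0.5786 0.0305 0.2716] F [-0.24  0.89  0.57] w 0.0001
tool shift cm [ 0.01 -3.05  0.06] world d [ 0.0116 -0.0282 -0.0006] turn z -0.0 tilt [-4.e-04  2.e-04 -1.e+00]
```

View pics/s4.png

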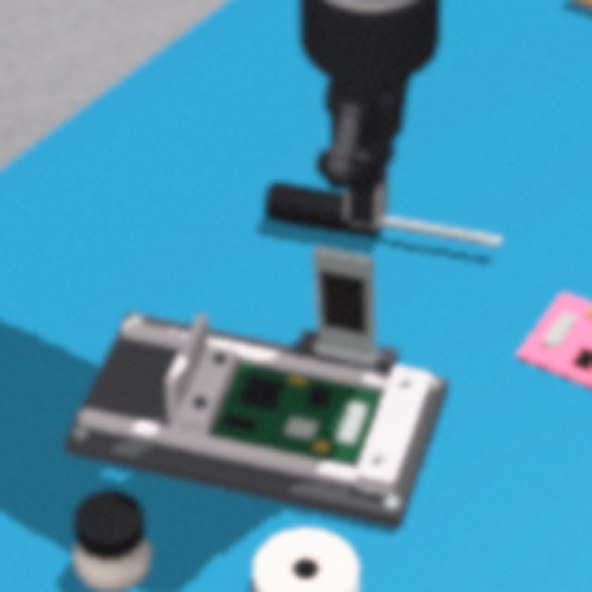

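The tips stand behind the upright bar (tip at about (360,225), bar end at (345,255)) with nothing touched. Next I push it over along its arc.

>>> carry_out(plan=[[[0,0,0,0,-1,0.1,1],[0,0,0,0,-1,0,1],[0,0,0,0,-0.7,0,1],[0,0,0,0,-0.6,0,1],[0,0,0,0,-0.6,0.1,1],[0,0,0,0,-0.6,0.1,1],[0,0,0,0,-0.6,0.2,1],[0,0,0,0,-0.6,0.2,1],[0,0,0,0,-0.6,0.3,1],[0,0,0,0,-0.6,0.3,1],[0,0,0,0,0,0,1]]])

```text
time: 9.3
ee_pos: [0.605, -0.0338, 0.258]
tcp_rot: [[-0.924, -0.382, -0.001], [-0.382, 0.924, -0.0], [0.001, 0.0, -1.0]]
wrist_force: [-0.3, 0.5, -0.3]
grip_width: -0.0002
```

```bash
python3 -c "
from h import *
go((40,16),.084)
b=bot.camera('scene')[170:330,240:400]
cv2.imwrite('pics/s5.png',cv2.resize(b,None,fx=3.7,fy=3.7,interpolation=cv2.INTER_CUBIC))
"
```

```text
t 9.3 pos [ 0.605  -0.0338  0.258 ] F [-0.26  0.49 -0.35] w -0.0002
tool shift cm [-0.02  0.1   0.1 ] world d [-0.0002  0.001  -0.001 ] turn z -0.001 tilt [-9.e-04 -1.e-04 -1.e+00]
```

View pics/s5.png

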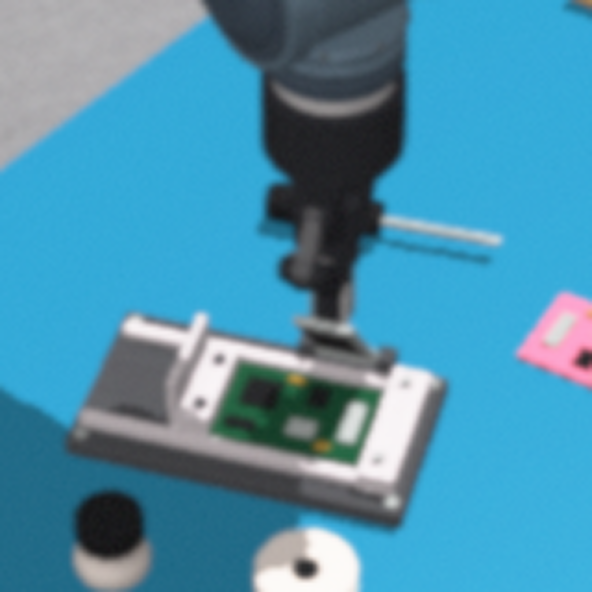

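The bar now leans over, with its end at about (330,325), and the tips are behind it. I continue down the arc.

>>> carry_out(plan=[[[0,0,0,0,-0.5,0.5,1],[0,0,0,0,-0.5,0.5,1],[0,0,0,0,-0.5,0.6,1],[0,0,0,0,-0.4,0.6,1],[0,0,0,0,-0.4,0.6,1],[0,0,0,0,-0.3,0.6,1],[0,0,0,0,-0.2,0.6,1],[0,0,0,0,-0.1,0.5,1],[0,0,0,0,-0.1,0.4,1],[0,0,0,0,0,0,1]]])

```text
time: 10.35
ee_pos: [0.6161, -0.0608, 0.2089]
tcp_rot: [[-0.924, -0.382, -0.001], [-0.382, 0.924, 0.0], [0.001, 0.001, -1.0]]
wrist_force: [-0.7, -0.4, 0.6]
grip_width: -0.0002
```

```bash
python3 -c "
from h import *
go((40,-15),.0285)
b=bot.camera('scene')[170:330,240:400]
cv2.imwrite('pics/s6.png',cv2.resize(b,None,fx=3.7,fy=3.7,interpolation=cv2.INTER_CUBIC))
"
```

```text
t 10.35 pos [ 0.6161 -0.0608  0.2089] F [-0.65 -0.43  0.58] w -0.0002
tool shift cm [-0.02 -0.08  0.74] world d [ 0.0005 -0.0006 -0.0074] turn z 0.0 tilt [-1.3e-03  4.0e-04 -1.0e+00]
```

View pics/s6.png

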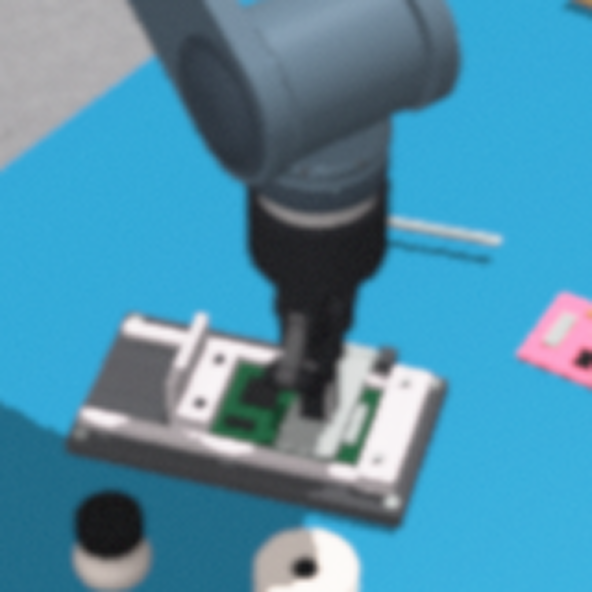

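The bar is nearly flat, with the tips on it at (315,415), centred in its width. I press down and watch the force.

>>> carry_out(plan=[[[0,0,0,0,-0.2,0.3,1],[0,0,0,0,-0.2,0.2,1],[0,0,0,0,0,0.15,1],[0,0,0,0,0,0.1,1],[0,0,0,0,0,0,1]]])

```text
time: 10.9
ee_pos: [0.6179, -0.0646, 0.202]
tcp_rot: [[-0.924, -0.382, -0.0], [-0.382, 0.924, -0.0], [0.0, 0.0, -1.0]]
wrist_force: [0.3, -0.4, 0.9]
grip_width: 0.0001
```

>>> carry_out(plan=[[[0,0,0,0,0,0.1,1],[0,0,0,0,0,0,1],[0,0,0,0,0,0,1]]])

```text
time: 11.2
ee_pos: [0.618, -0.0645, 0.2019]
tcp_rot: [[-0.924, -0.382, -0.0], [-0.382, 0.924, -0.0], [0.0, 0.0, -1.0]]
wrist_force: [-2.6, 0.2, 4.7]
grip_width: -0.0
```

>>> carry_out(plan=[[[0,0,0,0,0,0.1,1],[0,0,0,0,0,0.1,1],[0,0,0,0,0,0,1],[0,0,0,0,0,0,1]]])

```text
time: 11.6
ee_pos: [0.6183, -0.0645, 0.2016]
tcp_rot: [[-0.924, -0.383, -0.001], [-0.383, 0.924, -0.0], [0.001, 0.0, -1.0]]
wrist_force: [-8.5, 1.9, 16.2]
grip_width: 0.0002
```

The force is 16 N with no further travel at tip z 28.6 mm, and the expected bar top is 28.5 mm. This is the hard stop, so I lift away and check.

>>> carry_out(plan=[[[0,0,0,0,0,-0.5,1],[0,0,0,0,0,-2,1],[0,0,0,0,0,-4,1],[0,0,0,0,0,-5,1],[0,0,0,0,0,-5,1],[0,0,0,0,5,-2,1],[0,0,0,0,5,0,1],[0,0,0,0,5,0,1],[0,0,0,0,5,0,1],[0,0,0,0,5,0,1],[0,0,0,0,5,0,1],[0,0,0,0,0,0,1],[0,0,0,0,0,0,1]]])

```text
time: 12.9
ee_pos: [0.504, 0.2103, 0.3826]
tcp_rot: [[-0.923, -0.385, 0.0], [-0.385, 0.923, -0.0], [-0.0, -0.0, -1.0]]
wrist_force: [-0.1, 0.4, -0.3]
grip_width: -0.0
```

```bash
python3 -c "
from h import *
go((40,0),.2)
t=bot.camera('top');b=bot.camera('scene')
cv2.imwrite('pics/top7.png',t)
b4=cv2.resize(b[210:350,240:400],None,fx=4,fy=4,interpolation=cv2.INTER_CUBIC);cv2.imwrite('pics/s7.png',b4)
cv2.imwrite('pics/t7.png',cv2.resize(t[185:290,265:415],None,fx=5,fy=5,interpolation=cv2.INTER_CUBIC))
for n,o,k in(('scene',(240,210),4),('top',(265,185),5)):
  c=bot.calibration(n); print(n,((proj(c,jw(P0,[[23,-43,26.5],[57,-43,26.5],[-21,29,26],[-21,-29,26]]))-o)*k).round(0).tolist())
"
```

```text
t 12.9 pos [0.504  0.2103 0.3826] F [-0.07  0.36 -0.29] w -0.0
tool shift cm [  0.06 -27.91   0.97] world d [ 0.1068 -0.2579 -0.0096] turn z 0.003 tilt [ 2.e-04 -3.e-04 -1.e+00]
scene [[295.0, 330.0], [358.0, 344.0], [256.0, 217.0], [222.0, 294.0]]
top [[469.0, 181.0], [445.0, 123.0], [375.0, 305.0], [475.0, 266.0]]
```

View pics/s7.png

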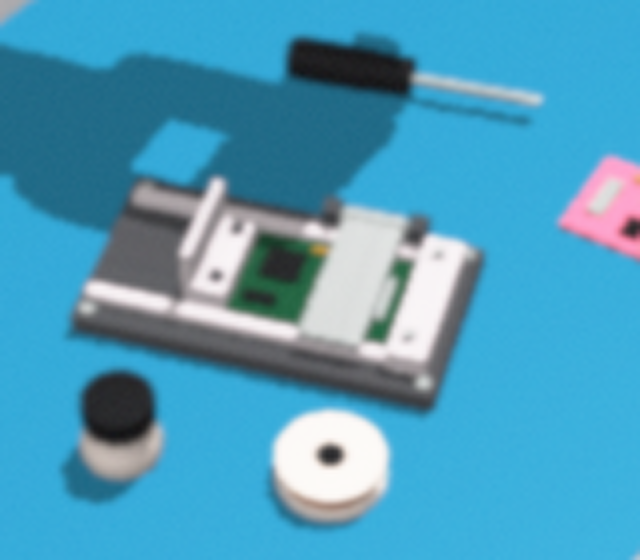

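View pics/t7.png

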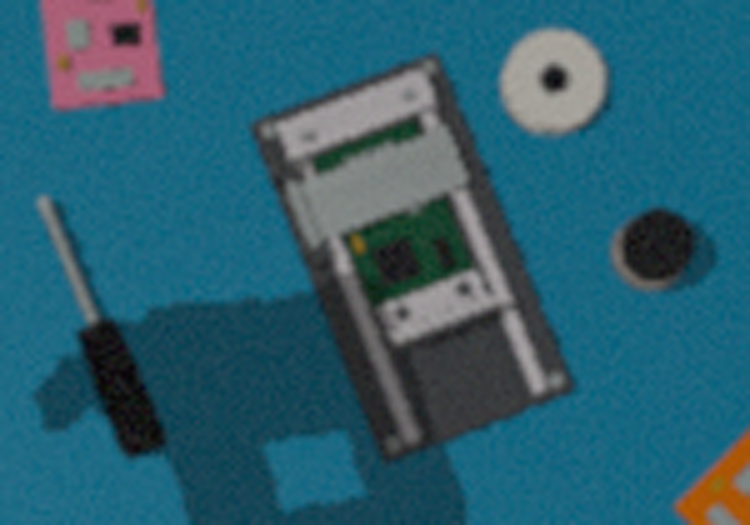

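View pics/top7.png

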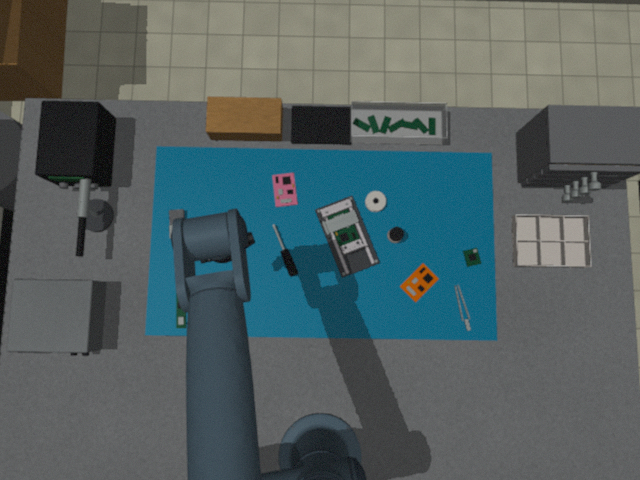

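The bar lies flat across the board. Its end corners are at about (300,335)/(358,347) in the scene crop, against a prediction of (295,330)/(358,344). The jaw front is at its v=0 place, the board is at the head, and the bystanders in view are unmoved.

```bash
python3 -c "
from workcell import bot
print(bot.sign_off())"
```

```text
the job is handed in; nothing more can be done
None
```

The jaw is fully home with the board up against the fixed head, and the hold-down bar is pressed flat across the board. I handed the job in at about 13 s of the 51 s allowed.

- **Jaw:** I pushed it home with the closed fingertips until the force rose to about 16 N with almost no further travel. The thumb plate's position in the scene image matches fully home to within about 1 mm.
- **Board:** the last pictures show its far edge at the head. I judged this by eye, not by measurement. The planned finger paths stayed clear of it.
- **Bar:** I pushed it over from the +y side and pressed it to its stop at about 16 N. The fingertip height was 28.6 mm against an expected bar top of 28.5 mm, and its end lies where the flat position predicts, within 1 to 2 pixels.
- **Loose things:** the reel, jar, driver, tweezers and small scrap appear unmoved in the final views. The arm covers part of the brush and the long scrap in the last top view; it did not go down near them.
- **Disagreement:** the wrist camera put the jig about 3 mm to one side of my fit from the other two cameras. That was too little to matter for these pushes.

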